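# Zero the batch counter and hold the slide tray at its loading mark

## Robot

A 6-joint arm with a two-finger parallel gripper is mounted at the origin on the work surface. World frame = base frame: x ahead of the robot, y to its left, z up, the work surface at z = 0. Lengths are in m, angles in rad, forces in N, time in s.
With the tool pointing down it reaches from about 0.3 to 0.825 m from the base axis. Payload 5.4 kg.
Tool frame: the origin (TCP) lies at the very end of the fingers, on their centre line; the grasp point (between the pads) lies 19 mm behind it; z points along the fingers, x is the direction in which the jaws open and shut, and the axes are right-handed (so a half turn about z gives the same grasp; the last joint's range is limited). The gripper opens to 92 mm and grips with 3 to 60 N. Pads are 20 mm wide; open, the fingers measure 128 mm over their backs; the gripper's body (75 mm by 189 mm) begins 69 mm behind the grasp point.
Start: joints at [1.033, 0.158, 1.597, -0, 1.386, -0.21], TCP at [0.185, 0.544, 0.215] pointing down, gripper open.
Joint ranges: [-2.91, 2.91], [-0.94, 2.29], [0.18, 2.7], [-1.29, 4.43], [0.17, 2.64], [-3, 3]. Speed limits (rad/s): [2.57, 2.57, 3.14, 3.14, 3.14, 3.14].

## Interface

Orientations are given as a rotation vector (axis times angle).
In Python, from workcell import bot gives the robot as it stands. Calls block until the motion is done:
- bot.goto(position, orientation): joint-space move of the TCP to a pose.
- bot.line_to(position, rot=None, max_speed=0.15): straight line of the TCP; rot=None keeps the orientation; max_speed is the mean speed in m/s.
- bot.set_joints(angles): joint-space move.
- bot.set_gripper(opening, newtons=None): opening from 0.0 (shut) to 1.0 (fully open); newtons is the grip in N (None keeps the last); returns when the fingers have stopped.
- bot.hold(seconds).
- bot.inverse_kinematics(position, orientation): joint angles nearest the present ones, or None.
- bot.read_camera(name): name is "scene" or "side" or "wrist"; returns a dict with "pixels" (384x512x3 uint8, blue, green, red), "fx", "fy", "cx", "cy" (pixels), "k1" (the pictures are not rectified: a ray, as slopes to the right and down, at radius r is drawn at 1 + k1 r^2 times it, then the intrinsics apply), "R" (3x3) and "t" (3): a world point X has camera coordinates R X + t. Camera axes: x right, y down, z forward; pixel columns grow to the right and rows downward; lengths in m; the calibration is good to about 2 mm. A picture is of the moment at which its call begins. There is no depth.
A pose or a line that the arm cannot do raises bot.MotionError and nothing moves.
- bot.job_done(): hands the job in, once; it reports no verdict.
Readings, each from a call of its own:
- bot.current_clock(): time.
- bot.current_joints(): joint angles.
- bot.current_joint_vel(): joint speeds.
- bot.current_effort(): joint torques, N m.
- bot.current_ee_pos(): TCP position.
- bot.current_tool_rot(): TCP orientation.
- bot.current_contact_force(): force on the tool from outside, world axes, zero at the start.
- bot.current_ft_torque(): the same for the moment, N m.
- bot.current_opening(): opening from 0.0 (shut) to 1.0 (fully open).
Only numpy, scipy, OpenCV 4.12 (cv2) and the standard library are available. Lean on these libraries where they do the work, as an engineer would, in place of code of your own. Each camera call takes 0.05 s, during which the arm holds its last target.

## Task

We are starting a new batch on the slide imager: turn the counter's black reset knob anticlockwise back to its zero stop and leave it there, then grip the blue handle, pull the spring-return slide tray out until its red index line is level with the green mark on the rail, and keep it there. Finish while still holding the handle with the tray steady at the mark, because the tray springs back in if it is let go. Leave the green mark and the other things on the bench where they are.

Things in the scene. Friction and masses are not known exactly. Their poses are not given: they have to be found in the camera images.
- imager: Cream slide imager, fixed to the bench. A flat bed 200 (x) x 160 (y) mm, top 30 mm above the bench, reaches from 90 mm behind (+x) to 110 mm in front (-x) of the origin; behind it, from x = +90 to +240 mm, stands the optics housing, 220 mm wide, 105 mm high. Origin on the bench below the handle's centre when the tray is fully in; its -x points in the direction in which the tray is pulled out, +y to the side with the rail and the mark.
- tray (a joint): How far the aluminium slide tray is pulled out along the imager's -x (m): 0 is fully in, end stop at 0.090. The tray plate is 110 mm wide, its top 36.5 mm above the bench, and reaches 30 mm in front of the handle's centre. A spring pulls it back in: about 2.4 N at 0, growing by 1.2 N per 10 mm (about 7 to 11 N at the mark).
- handle_grip (a point): Point to grip on the blue handle, which stands upright on the tray: a block 14 mm thick along the pull direction (imager x), 50 mm wide (imager y), from the tray plate's top up to 76.5 mm above the bench. The point is on its centre line, 63.5 mm above the bench (13 mm below the handle's top); it moves with the tray. Axes as the imager's.
- tray_index (a point): End of the red index line on the tray, in line with the handle's centre (same imager x), 62 mm to its imager +y side, 36.5 mm above the bench; it moves with the tray. Axes as the imager's.
- mark (a joint): Where the green mark stands on its rail (m): the tray pull at which the index line is level with it, so the tray joint must reach this value. Between 0.035 and 0.065; the mark is stiff and stays where it is unless pushed.
- mark_tip (a point): Tip of the small green mark (16 x 18 x 14 mm block with a 4 mm wide pointer) on the aluminium rail along the imager's +y side, 36.5 mm above the bench. The tray is at the mark when tray_index and mark_tip have the same imager x. Axes as the imager's.
- counter: Grey batch counter, 110 (x) x 100 (y) x 45 mm high, fixed to the bench; origin at the centre of its underside. The reset knob is in the middle of its top; the red zero line and red pin are at its +x side.
- reset_knob (a joint): Angle of the black reset knob from its zero stop (rad): 0 is zero, where the knob's white pointer points along the counter's +x to the red line; it grows clockwise seen from above, up to 1.8. Turn it anticlockwise to reset it. It stays where it is left (light friction, 0.04 Nm).
- knob_grip (a point): Point to grip on the knob: on its axis, 76 mm above the bench. The knob is a disc of 48 mm diameter, top 54 mm above the bench, that carries an upright bar 44 mm long, 14 mm thick, up to 84 mm above the bench. The point's x axis runs along the bar towards its white pointer end and turns with the knob.
- slide_box: Bystander: closed blue slide box, 110 (x) x 100 (y) x 32 mm; origin at the centre of its underside.
- oil_bottle: Bystander: small amber bottle with a black cap, 36 mm diameter, 75 mm high; origin at the centre of its underside.
- stain_jar: Bystander: glass jar with a white cap, 56 mm diameter, 70 mm high; origin at the centre of its underside.
- pen_cup: Bystander: dark teal cup of pens, 72 mm diameter, cup 90 mm and pens 155 mm high; origin at the centre of its underside.
- petri_dish: Bystander: clear dish, 60 mm diameter, 15 mm high; origin at the centre of its underside.
- slide_mailer: Bystander: flat white slide mailer, 85 (x) x 34 (y) x 12 mm; origin at the centre of its underside.
- slide_rack: Bystander: orange rack with upright glass slides, 90 (x) x 80 (y) x 42 mm; origin at the centre of its underside.
There are look-alikes about, which are no part of the job. Leave any yellow look-alike of the counter alone.

How it is judged:
On the way, in this order (a step that is already met when the one before it is completed fails the run):
1. the reset knob is back at its zero stop (within 0.07 rad) while the tray is still in (pulled less than 10 mm) (value of joint reset_knob below 0.07 rad and value of joint tray below 0.01 m), for 0.2 s.
2. the fingers hold the tray with its index line within 5 mm of the green mark (x of tray_index in the frame of mark_tip between -0.005 and 0.005 m and contact force between the fingers and tray above 3 N), for 0.3 s.
At the end, for the whole second after the job is handed in: Fingers hold the tray (over 3 N, no loose thing touching it), index line within 5 mm of the green mark, slower than 5 mm/s; knob within 0.09 rad of zero; mark moved under 3 mm, each bystander under 20 mm (all of step 2 and velocity of joint tray between -0.005 and 0.005 m/s and value of joint reset_knob below 0.09 rad and distance of mark_tip from where it was at the start of the episode below 0.003 m and contact force between tray and slide_box below 0.3 N and contact force between tray and oil_bottle below 0.3 N and contact force between tray and stain_jar below 0.3 N and contact force between tray and pen_cup below 0.3 N and contact force between tray and petri_dish below 0.3 N and contact force between tray and slide_mailer below 0.3 N and contact force between tray and slide_rack below 0.3 N and distance of each of slide_box, oil_bottle, stain_jar, pen_cup, petri_dish, slide_mailer, slide_rack from where it was at the start of the episode below 0.02 m); the arm keeps its last pose, push and grip.
It fails at once if a bystander is pushed more than 30 mm or toppled (distance of any of slide_box, oil_bottle, stain_jar, pen_cup, petri_dish, slide_mailer, slide_rack from where it was at the start of the episode above 0.03 m or angle between any of slide_box, oil_bottle, stain_jar, pen_cup, petri_dish, slide_mailer, slide_rack's own z axis and vertical above 0.6 rad).
It fails at once if the green mark is pushed more than 3 mm (distance of mark_tip from where it was at the start of the episode above 0.003 m).
It also fails if it takes over 43 s, if anything falls off the work surface, if the arm or the gripper's body presses on something with over 40 N, if the wrist force passes 120 N, or if a joint passes its speed limit or range.

## Working session

There is one attempt and no reset: what is moved stays moved. The work goes in short steps, each a Python script; the robot and the scene stay as the last script left them, time stands still between calls to the robot, and variables do not carry over. Pictures are saved under pics/ and viewed, and the job is handed in when it is done.

```bash
ls; mkdir -p pics
cat > h.py <<'E'
import numpy as np, cv2, pickle
from workcell import bot
def snap(n,tag):
    c=bot.read_camera(n); c={k:(np.array(v) if isinstance(v,(list,np.ndarray)) else v) for k,v in c.items()}
    pickle.dump(c,open(f'pics/{tag}.pkl','wb')); cv2.imwrite(f'pics/{tag}.png',c['pixels']); return c
def load(tag): return pickle.load(open(f'pics/{tag}.pkl','rb'))
def ray(c,u,v):
    K=np.array([[c['fx'],0,c['cx']],[0,c['fy'],c['cy']],[0,0,1.]])
    p=cv2.undistortPoints(np.array([[[u,v]]],float),K,np.array([c['k1'],0,0,0.]))[0,0]
    R=np.array(c['R']);t=np.array(c['t'])
    return -R.T@t, R.T@np.array([p[0],p[1],1.])
def onz(c,u,v,z):
    o,d=ray(c,u,v); return o+d*(z-o[2])/d[2]
def tri(*obs):
    A=np.zeros((3,3));b=np.zeros(3);P=[]
    for c,u,v in obs:
        o,d=ray(c,u,v);d=d/np.linalg.norm(d);M=np.eye(3)-np.outer(d,d);A+=M;b+=M@o;P.append((o,d))
    X=np.linalg.solve(A,b); return X,[float(np.linalg.norm(np.cross(X-o,d))) for o,d in P]
def proj(c,X):
    X=np.array(c['R'])@np.array(X)+np.array(c['t']);x,y=X[:2]/X[2];s=1+c['k1']*(x*x+y*y)
    return c['fx']*x*s+c['cx'],c['fy']*y*s+c['cy']
E
python3 - <<'E'
from h import *
for n in('scene','side','wrist'):
    c=snap(n,n+'0'); print(n,c['fx'],c['cx'],c['cy'],c['k1'],(-c['R'].T@c['t']).round(3))
print(bot.current_clock(),bot.current_tool_rot(),bot.current_ee_pos())
E
```

```text
pics
scene 459.1644801825414 254.64310825372996 189.5150435253959 -0.13440598441799678 [0.991 0.851 1.228]
side 447.8113322340783 262.38415431399983 187.5607730022299 0.004030253160671653 [-0.119  1.165  1.232]
wrist 284.8167030969956 255.324975688594 191.76823899447592 -0.0304929521118784 [0.108 0.571 0.383]
0.15 [ 2.55369354e+00  1.82884316e+00 -1.98651558e-03] [0.18490809 0.54396367 0.21386954]
```

View pics/scene0.png

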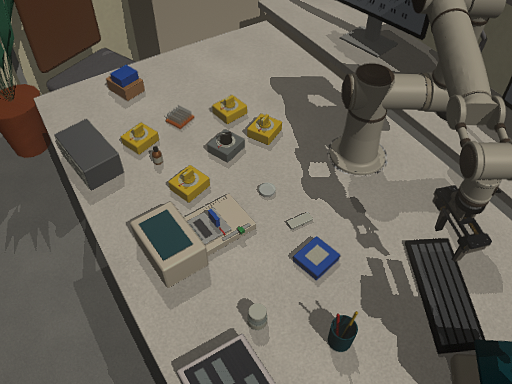

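View pics/side0.png

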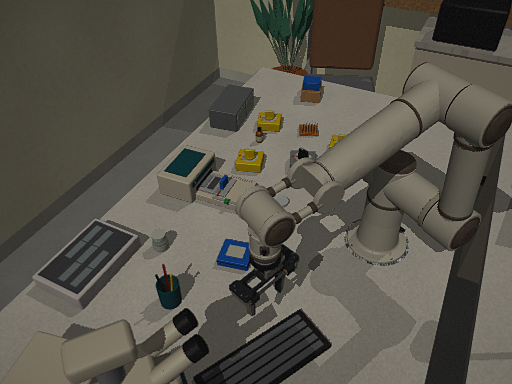

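View pics/wrist0.png

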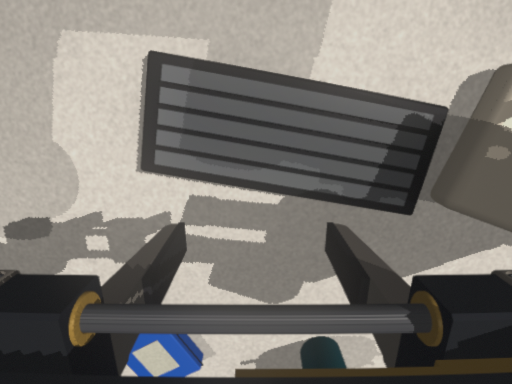

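The grey counter with the black knob is at scene (226,143). There are yellow look-alikes at scene (188,182), (140,137), (230,108) and (264,127). The imager is at about (205,230), with its blue handle at about (213,217). Other blue things: the slide box at (316,257) and a blue block on a brown box at (124,74). I choose the grey counter and the blue handle standing on the imager tray, and will check both in close crops.

Run:
```python
from h import *
c=load('scene0');s=load('side0')
a=cv2.resize(c['pixels'][115:275,125:285],None,fx=5,fy=5,interpolation=cv2.INTER_CUBIC)[:600]
cv2.imwrite('pics/c1.png',cv2.resize(c['pixels'][115:265,125:325],None,fx=4,fy=4,interpolation=cv2.INTER_CUBIC))
cv2.imwrite('pics/c2.png',cv2.resize(s['pixels'][105:255,150:350],None,fx=4,fy=4,interpolation=cv2.INTER_CUBIC))
for n,u,v,z in [('knob',226,136,.08),('handle',213,215,.07),('mark',241,229,.04),('hous',205,272,0),('bottle',157,155,.04),('dish',266,189,.01),('mailer',299,219,.01),('slidebox',316,257,.03),('y1',188,182,.045),('y2',140,137,.045),('y3',230,108,.045),('y4',264,127,.045),('rack',180,117,.04)]:
    print(n,onz(c,u,v,z).round(3))
```

```text
knob [ 0.415 -0.271  0.08 ]
handle [0.629 0.021 0.07 ]
mark [0.571 0.096 0.04 ]
hous [0.735 0.152 0.   ]
bottle [ 0.662 -0.356  0.04 ]
dish [ 0.397 -0.025  0.01 ]
mailer [0.375 0.144 0.01 ]
slidebox [0.426 0.303 0.03 ]
y1 [ 0.626 -0.17   0.045]
y2 [ 0.679 -0.477  0.045]
y3 [ 0.301 -0.442  0.045]
y4 [ 0.247 -0.272  0.045]
rack [ 0.496 -0.506  0.04 ]
```

View pics/c1.png

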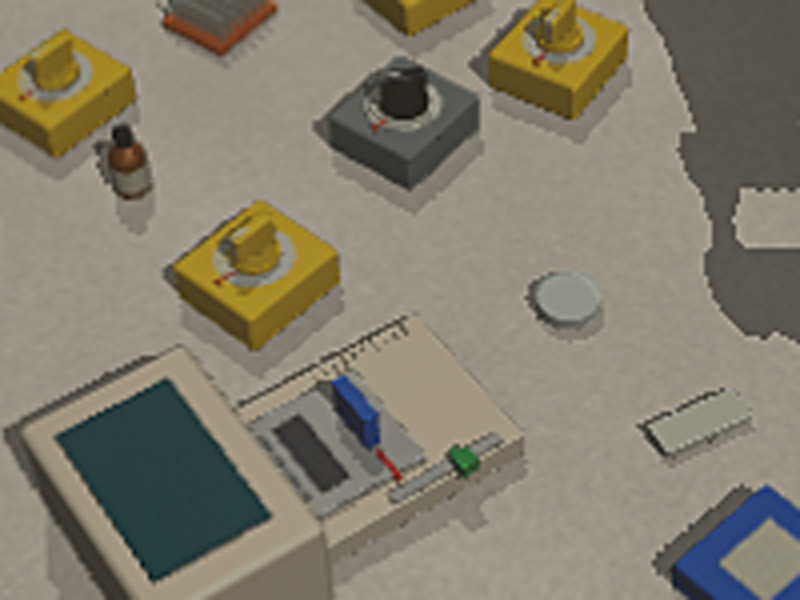

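View pics/c2.png

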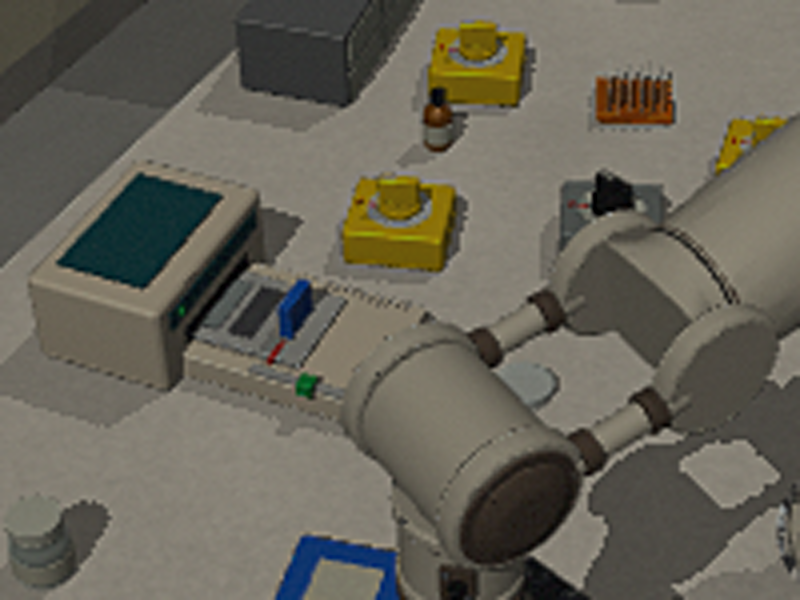

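```bash
cat >> h.py <<'E'
from scipy.spatial.transform import Rotation as Ro
def down(a):
    x=np.array([np.cos(a),np.sin(a),0]);z=np.array([0,0,-1.]);return Ro.from_matrix(np.c_[x,np.cross(z,x),z]).as_rotvec()
E
python3 - <<'E'
from h import *
T=Ro.from_rotvec(bot.current_tool_rot()).as_matrix();p=np.array(bot.current_ee_pos())
c=load('wrist0');o=-c['R'].T@c['t']
print('yaw',np.arctan2(T[1,0],T[0,0]),'cam in tool',(T.T@(o-p)).round(4),'view dir in tool',(T.T@c['R'][2]).round(3),'imgx',(T.T@c['R'][0]).round(3))
# estimates
c=load('scene0');s=load('side0')
for a in np.arange(-3.14,3.14,.4):
    q=bot.inverse_kinematics([.415,-.271,.26],down(a)); print(round(a,2),None if q is None else np.round(q,2))
E
```

```text
yaw 1.2429739402163777 cam in tool [ 0.0005 -0.0819 -0.1692] view dir in tool [-0.001  0.289  0.957] imgx [1.    0.001 0.001]
-3.14 [-0.82 -0.08  1.75 -0.    1.47  2.32]
-2.74 [-0.82 -0.08  1.75 -0.    1.47  1.92]
-2.34 [-0.82 -0.08  1.75 -0.    1.47  1.52]
-1.94 [-0.82 -0.08  1.75 -0.    1.47  1.12]
-1.54 [-0.82 -0.08  1.75 -0.    1.47  0.72]
-1.14 [-0.82 -0.08  1.75 -0.    1.47  0.32]
-0.74 [-0.82 -0.08  1.75 -0.    1.47 -0.08]
-0.34 [-0.82 -0.08  1.75 -0.    1.47 -0.48]
0.06 [-0.82 -0.08  1.75  0.    1.47 -0.88]
0.46 [-0.82 -0.08  1.75 -0.    1.47 -1.28]
0.86 [-0.82 -0.08  1.75 -0.    1.47 -1.68]
1.26 [-0.82 -0.08  1.75  0.    1.47 -2.08]
1.66 [-0.82 -0.08  1.75  0.    1.47 -2.48]
2.06 [-0.82 -0.08  1.75  0.    1.47 -2.88]
2.46 None
2.86 [-0.82 -0.08  1.75  0.    1.47  2.6 ]
```

Run:
```python
from h import *
a=-0.74; y=np.array([np.sin(a),-np.cos(a),0]);x=np.array([np.cos(a),np.sin(a),0])
P=np.array([.415,-.271,.22])
bot.goto(P-.04*y-.05*x,down(a)); snap('wrist','w1')
bot.line_to(P-.04*y+.05*x,max_speed=.2); snap('wrist','w2'); snap('side','side1');snap('scene','scene1')
print(bot.current_clock(),bot.current_ee_pos())
a=load('w1')['pixels'];b=load('w2')['pixels']
cv2.imwrite('pics/ww.png',np.vstack([a[:300],b[:300]]))
```

```text
3.7583 [ 0.47838154 -0.2743781   0.22009189]
```

View pics/ww.png

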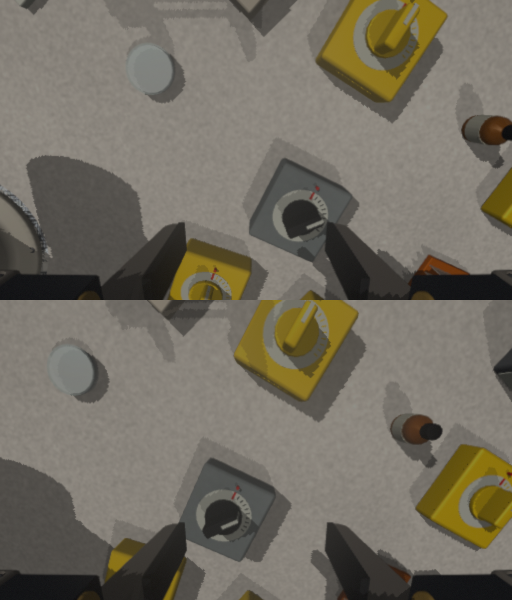

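Run:
```python
from h import *
a=load('w1')['pixels'];b=load('w2')['pixels']
A=cv2.resize(a[155:255,240:360],None,fx=6,fy=6,interpolation=cv2.INTER_CUBIC)
B=cv2.resize(b[155:255,170:290],None,fx=6,fy=6,interpolation=cv2.INTER_CUBIC)
cv2.imwrite('pics/wz1.png',A);cv2.imwrite('pics/wz2.png',B)
```

```text
(no output)
```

View pics/wz1.png

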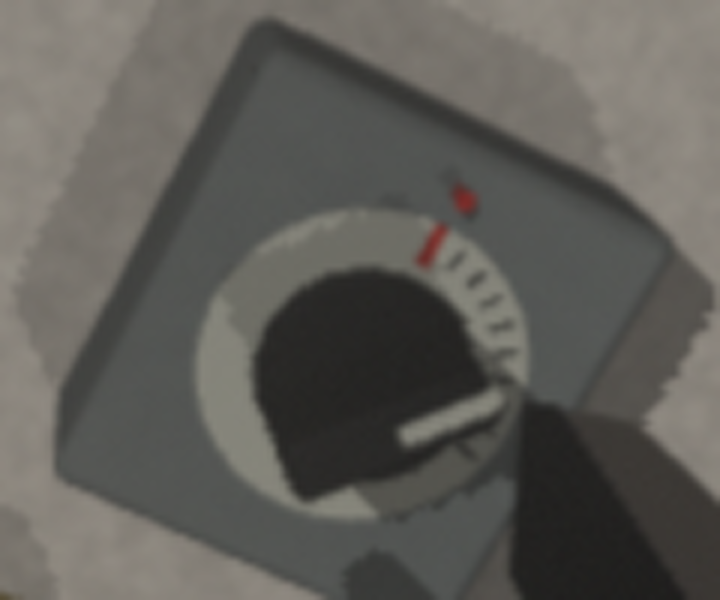

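View pics/wz2.png

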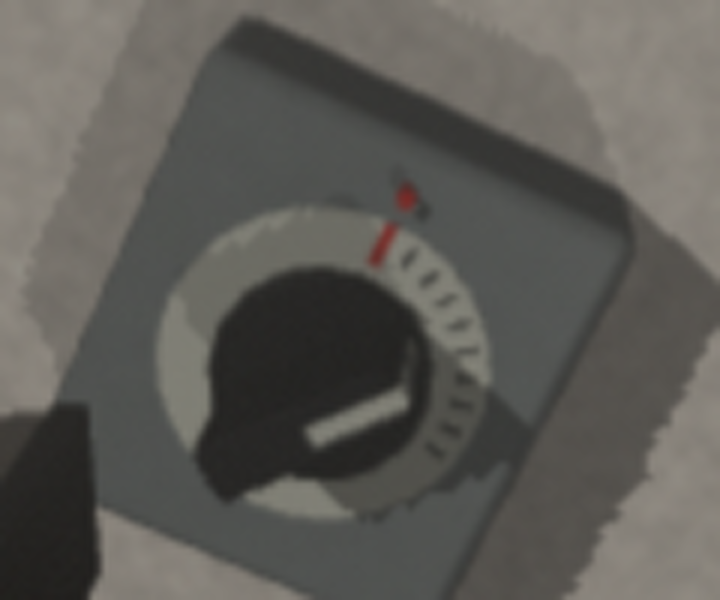

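Run:
```python
from h import *
a=load('w1');b=load('w2')
def p1(x,y):return (a,x/6+240-.42,y/6+155-.42)
def p2(x,y):return (b,x/6+170-.42,y/6+155-.42)
S={}
for n,u,v in [('wIn',(403,437),(312,437)),('wOut',(502,395),(408,397)),('redOut',(442,228),(391,226)),('redIn',(427,264),(377,263)),('dial',(360,364),(322,363)),('barback',(305,500),(228,502)),('cornTL',(245,45),(228,45)),('cornBL',(58,480),(-999,0))]:
    if v[0]==-999: continue
    X,e=tri(p1(*u),p2(*v)); S[n]=X; print(n,X.round(4),np.round(e,4))
f=lambda v:np.arctan2(v[1],v[0])
w=f(S['wOut']-S['wIn']);r=f(S['redOut']-S['redIn']);print('bar yaw',w,'redline',r, 'red from dial',f(S['redOut']-S['dial']))
```

```text
wIn [ 0.4135 -0.2868  0.0839] [0.0001 0.0001]
wOut [ 0.4331 -0.2932  0.0836] [0.0002 0.0002]
redOut [ 0.4442 -0.273   0.0453] [0.0001 0.0001]
redIn [ 0.4368 -0.2765  0.0468] [0. 0.]
dial [ 0.4115 -0.2855  0.044 ] [0. 0.]
barback [ 0.3895 -0.2866  0.079 ] [0.0003 0.0003]
cornTL [ 0.4365 -0.2234  0.0066] [0.0001 0.0001]
bar yaw -0.31628419349059383 redline 0.4540989793021629 red from dial 0.36600625187012314
```

Run:
```python
from h import *
b=load('w2')
def p2(x,y):return onz(b,x/6+170-.42,y/6+155-.42,.045)
for s,e in [((632,235),(445,600)),((245,90),(600,215)),((215,70),(625,225)),((200,75),(70,390))]:
    d=p2(*e)-p2(*s);print(np.arctan2(d[1],d[0])%(np.pi/2))
bot.goto([.4125,-.286,.14],down(-1.89)); bot.set_gripper(.6)
bot.line_to([.4125,-.286,.059],max_speed=.08)
print(bot.current_contact_force(),bot.current_ft_torque())
bot.set_gripper(0,15)
print(bot.current_clock(),bot.current_opening(),bot.current_contact_force(),bot.current_ft_torque())
snap('wrist','w3');snap('scene','s3')
```

```text
0.3919292380977857
0.48057776806042685
0.4571385207791112
0.399602478265749
[ 0.14335133 -0.32787385  0.15157932] [ 0.06086382  0.16077493 -0.03781977]
7.3 0.15355469394931892 [-2.64895513 -4.35125446 -1.17179547] [-0.75758666  0.53674486  0.0049131 ]
```

View pics/w3.png

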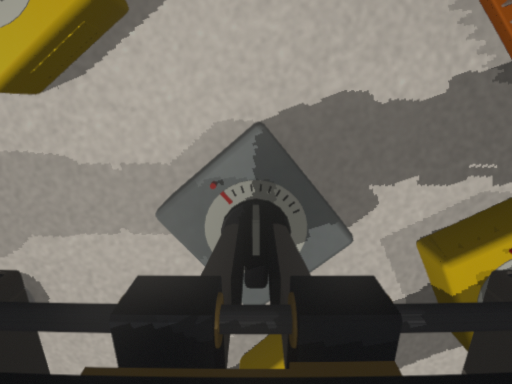

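Run:
```python
from h import *
P=np.array([.4125,-.286,.059]);F=[]
for a in [-1.74,-1.59,-1.44,-1.34,-1.27,-1.21,-1.16,-1.12,-1.08,-1.05,-1.02]:
    bot.goto(P,down(a)); f=np.array(bot.current_contact_force());m=bot.current_ft_torque()
    print(a,f.round(1),np.round(m,3),bot.current_clock())
    if f[:2]@f[:2]>400: break
    if a>-1.3 and abs(m[2])>.3: break
snap('wrist','w4')
```

```text
-1.74 [-2.6 -4.9 -1.1] [-0.85   0.621  0.044] 7.6667
-1.59 [-3.2 -4.6 -0.3] [-0.844  0.587  0.015] 7.9333
-1.44 [-2.6 -5.2 -0.9] [-0.772  0.648  0.073] 8.2
-1.34 [-3.  -3.8  1.4] [-0.791  0.796  0.017] 8.45
-1.27 [-3.3 -3.6 -0. ] [-0.698  0.718  0.037] 8.7
-1.21 [-3.2 -3.3  0.4] [-0.722  0.858  0.102] 8.95
-1.16 [-3.4 -3.7  1.1] [-0.568  0.852 -0.378] 9.2
```

View pics/w4.png

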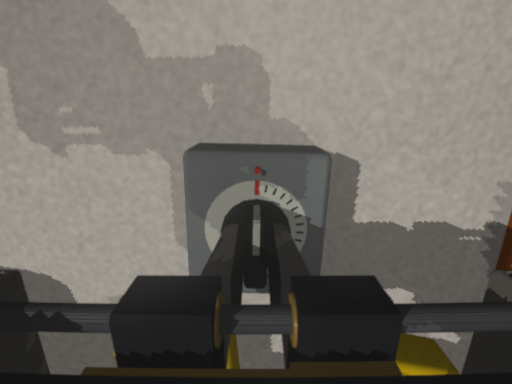

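Run:
```python
from h import *
bot.set_gripper(.5); bot.line_to([.4125,-.286,.2],max_speed=.25)
snap('wrist','w5');snap('side','side5')
c=load('scene0')
g=lambda x,y,z:onz(c,x/4+125-.4,y/4+115-.4,z)
A,B=g(392,497,.0365),g(500,438,.0365);d=A-B;print('imager yaw',np.arctan2(d[1],d[0]),A,B)
yaw=np.arctan2(d[1],d[0]); print(yaw)
for a in (yaw,yaw+np.pi,yaw-np.pi):
    q=bot.inverse_kinematics([.629,.021,.2],down(a));print(a,q)
print(bot.current_clock())
cv2.imwrite('pics/w5z.png',cv2.resize(load('w5')['pixels'][100:300,150:350],None,fx=3,fy=3,interpolation=cv2.INTER_CUBIC))
```

```text
imager yaw 0.04221981988411661 [0.63831221 0.09595588 0.0365    ] [0.53592826 0.09163068 0.0365    ]
0.04221981988411661
0.04221981988411661 [-1.58311660e-01  3.07391774e-01  1.45070204e+00 -8.88178420e-16
  1.38349884e+00 -2.00531480e-01]
3.18381247347391 [-1.58311660e-01  3.07391774e-01  1.45070204e+00 -4.44089210e-16
  1.38349884e+00  2.94106117e+00]
-3.0993728337056763 [-1.58311660e-01  3.07391774e-01  1.45070204e+00 -4.44089210e-16
  1.38349884e+00  2.94106117e+00]
10.6917
```

View pics/w5z.png

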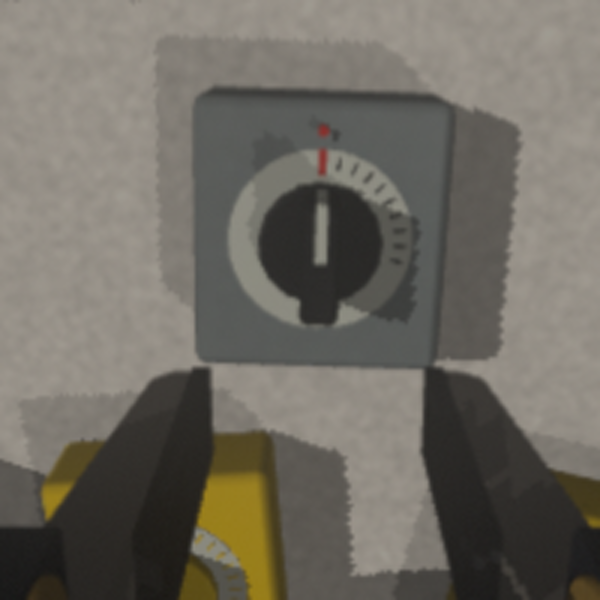

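The pointer at crop x≈321 lines up with the red zero line (322,160) and the pin (323,130), so the knob is at zero. Now the imager, from two wrist positions.

Run:
```python
from h import *
bot.goto([.57,.055,.21],down(.042)); snap('wrist','w6')
bot.line_to([.65,.055,.21],max_speed=.2); snap('wrist','w7')
print(bot.current_clock())
a=load('w6')['pixels'];b=load('w7')['pixels']
cv2.imwrite('pics/ww2.png',np.vstack([a[:300],b[:300]]))
```

```text
12.7417
```

View pics/ww2.png

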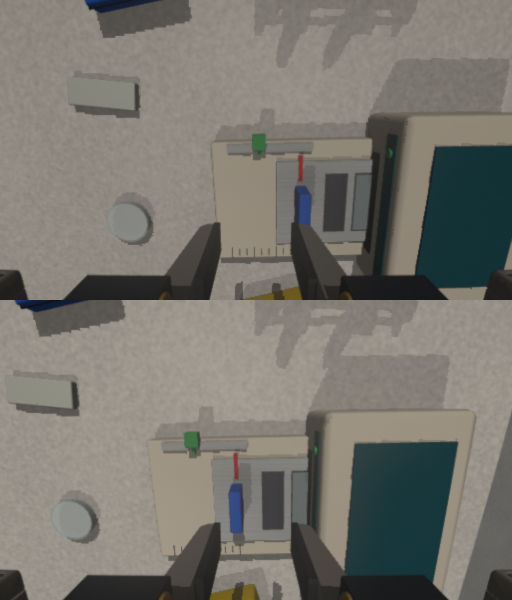

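Run:
```python
from h import *
a=load('w6')['pixels'];b=load('w7')['pixels']
cv2.imwrite('pics/wz6.png',cv2.resize(a[125:245,205:335],None,fx=5,fy=5,interpolation=cv2.INTER_CUBIC))
cv2.imwrite('pics/wz7.png',cv2.resize(b[125:245,150:280],None,fx=5,fy=5,interpolation=cv2.INTER_CUBIC))
```

```text
(no output)
```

View pics/wz6.png

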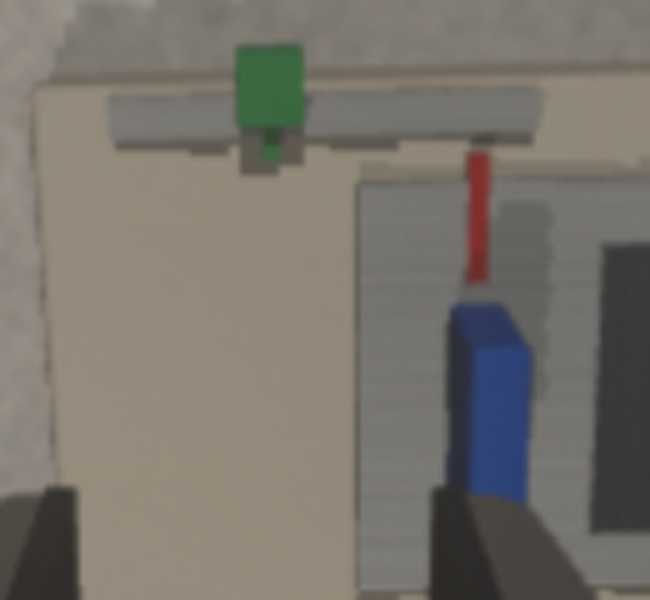

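View pics/wz7.png

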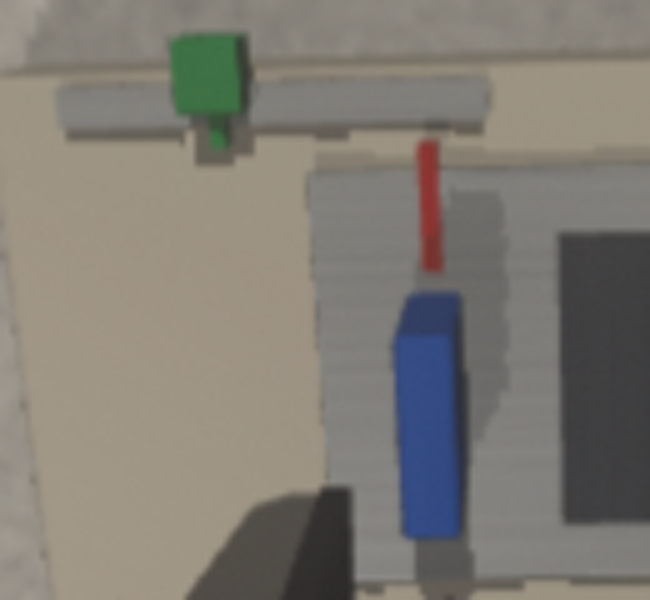

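Run:
```python
from h import *
a=load('w6');b=load('w7')
p=lambda x,y:(a,x/5+205-.4,y/5+125-.4)
q=lambda x,y:(b,x/5+150-.4,y/5+125-.4)
S={}
for n,u,v in [('tip',(271,160),(221,150)),('redO',(478,153),(428,141)),('redI',(478,281),(432,271)),('hL',(470,352),(396,336)),('hR',(529,345),(461,333)),('railL',(110,96),(58,87)),('railR',(541,88),(487,76)),('plate',(357,182),(308,170))]:
    S[n],e=tri(p(*u),q(*v));print(n,S[n].round(4),np.round(e,4))
z=(S['hL'][2]+S['hR'][2])/2
bl=onz(*q(405,537),z);br=onz(*q(460,537),z)
print('back',bl,br); c=(S['hL']+S['hR']+bl+br)/4;print('centre',c.round(4))
f=lambda v:np.arctan2(v[1],v[0])
print('yaw rail',f(S['railR']-S['railL']),'handle',f((S['hL']+S['hR']-bl-br))-np.pi/2,'red',f(S['redO']-S['redI'])-np.pi/2)
R=S['railR']-S['railL']
for yaw in (.04,.05,.06):
    d=np.array([np.cos(yaw),np.sin(yaw),0]);print(yaw,'mark',d@(S['redO']-S['tip']),'along handle-red',d@(c-S['redO']),'lat',np.cross(d,S['redO']-c)[2])
# independent check: scene view
c0=load('scene0');g=lambda x,y,z:onz(c0,x/4+125-.4,y/4+115-.4,z)
d0=load('side0');g2=lambda x,y:(d0,x/4+150-.4,y/4+105-.4);g1=lambda x,y:(c0,x/4+125-.4,y/4+115-.4)
print('scene redO',g(400,478,.0365),tri(g1(400,478),g2(271,362)))
```

```text
tip [0.5733 0.0769 0.0337] [0.0001 0.0001]
redO [0.6238 0.0809 0.0335] [0.0001 0.0001]
redI [0.6257 0.0497 0.038 ] [0.0001 0.0001]
hL [0.6198 0.0416 0.0698] [0.0005 0.0005]
hR [0.6343 0.0417 0.0642] [0.0001 0.0001]
railL [0.5337 0.0907 0.0323] [0.0002 0.0002]
railR [0.6376 0.0972 0.0336] [0. 0.]
plate [0.5946 0.0727 0.034 ] [0.0001 0.0001]
back [ 0.62235537 -0.00880344  0.06704409] [ 0.63549802 -0.00826004  0.06704409]
centre [0.628  0.0166 0.067 ]
yaw rail 0.06275653779903351 handle 0.03783149997211388 red 0.06204045122821844
0.04 mark 0.050580181829806864 along handle-red 0.0016347021553902914 lat 0.06444298885793366
0.05 mark 0.05059683931177905 along handle-red 0.0009902012728287492 lat 0.06445611348444683
0.06 mark 0.05060843715198396 along handle-red 0.0003456013709650903 lat 0.0644627925533248
scene redO [0.62391966 0.08335933 0.0365    ] (array([0.62277554, 0.08045604, 0.03486596]), [0.0015992313425426214, 0.001599231342542545])
```

Run:
```python
from h import *
a=load('w6');b=load('w7')
p=lambda x,y:(a,x/5+205-.4,y/5+125-.4)
q=lambda x,y:(b,x/5+150-.4,y/5+125-.4)
for z in(.070,.0765):
  print(z,[onz(*o,z).round(4) for o in(p(470,350),p(529,347),q(396,335),q(461,334),q(405,537),q(460,537))])
# handle top by blue mask in scene+side: matched top end corners
c0=load('scene0');d0=load('side0')
cv2.imwrite('pics/hs.png',np.hstack([cv2.resize(c0['pixels'][200:240,195:235],(400,400),interpolation=cv2.INTER_CUBIC),cv2.resize(d0['pixels'][165:205,205:245],(400,400),interpolation=cv2.INTER_CUBIC)]))
```

```text
0.07 [array([0.6197, 0.0416, 0.07  ]), array([0.6331, 0.0428, 0.07  ]), array([0.6198, 0.0425, 0.07  ]), array([0.6345, 0.0433, 0.07  ]), array([ 0.6226, -0.0074,  0.07  ]), array([ 0.6356, -0.0069,  0.07  ])]
0.0765 [array([0.6186, 0.0436, 0.0765]), array([0.6317, 0.0448, 0.0765]), array([0.6204, 0.0444, 0.0765]), array([0.6348, 0.0453, 0.0765]), array([ 0.6231, -0.0044,  0.0765]), array([ 0.6358, -0.0039,  0.0765])]
```

View pics/hs.png

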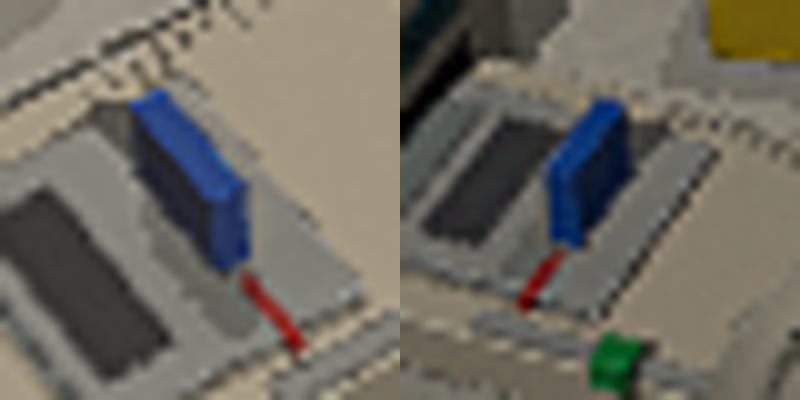

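Run:
```python
from h import *
c0=load('scene0');d0=load('side0')
P=[]
for n,u,v in [('+y+x',(212,198),(148,168)),('+y-x',(245,182),(177,178)),('-y+x',(132,103),(194,100)),('-y-x',(165,90),(225,105))]:
    X,e=tri((c0,u[0]/10+195-.45,u[1]/10+200-.45),(d0,v[0]/10+205-.45,v[1]/10+165-.45));P.append(X);print(n,X.round(4),np.round(e,4))
print(np.mean(P,0))
```

```text
+y+x [0.6314 0.0438 0.0759] [0.0007 0.0007]
+y-x [0.619  0.0427 0.0745] [0.0007 0.0007]
-y+x [ 0.6356 -0.0009  0.077 ] [0.0005 0.0005]
-y-x [ 0.6232 -0.0025  0.0761] [0.001 0.001]
[0.62733333 0.0207724  0.07589193]
```

Scene and side views give a handle top at 76 mm (text: 76.5) and its centre at (0.6275, 0.0205). The wrist pair alone read low (67 mm) because of its short baseline. Gripping now.

Run:
```python
from h import *
P=[.6275,.0205]
bot.set_gripper(.75)
bot.goto(P+[.13],down(.062))
bot.line_to(P+[.0455],max_speed=.1)
print(bot.current_ee_pos(),bot.current_contact_force())
bot.set_gripper(0,40)
print(bot.current_clock(),bot.current_opening(),bot.current_contact_force(),bot.current_ft_torque(),bot.current_ee_pos())
snap('wrist','w8');snap('side','side8');snap('scene','scene8')
```

```text
[0.628276   0.02039718 0.04642631] [ 0.34104041 -0.70391171  0.41336278]
15.5667 0.15242982481263054 [ 0.17305709 -0.33008056 -0.00117595] [-0.0192107   0.05221265  0.12000143] [0.62744604 0.02050226 0.04549112]
```

View pics/w8.png

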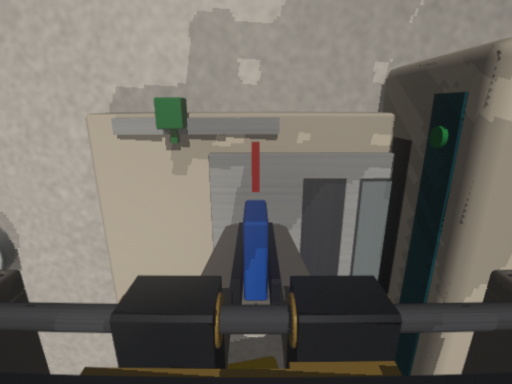

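Run:
```python
from h import *
w=load('w8')
A=onz(w,255.5,143,.0365);B=onz(w,174,141,.0365);d=np.array([np.cos(.062),np.sin(.062),0]);print(A,B,d@(A-B))
P=np.array([.6275,.0205,.0455])
bot.line_to(P-.048*d,max_speed=.04); bot.hold(.3)
print(bot.current_clock(),bot.current_opening(),bot.current_contact_force(),bot.current_ft_torque(),(P-np.array(bot.current_ee_pos()))@d)
w=snap('wrist','w9');snap('scene','scene9')
cv2.imwrite('pics/w9z.png',cv2.resize(w['pixels'][80:220,120:320],None,fx=4,fy=4,interpolation=cv2.INTER_CUBIC))
```

```text
[0.62390328 0.08060154 0.0365    ] [0.57319624 0.07879225 0.0365    ] 0.05072172002769521
17.3667 0.1490024267440659 [ 8.03615358  0.7378289  -7.44616489] [-0.00511801 -0.98760842  0.1367465 ] 0.04747192036805249
```

View pics/w9z.png

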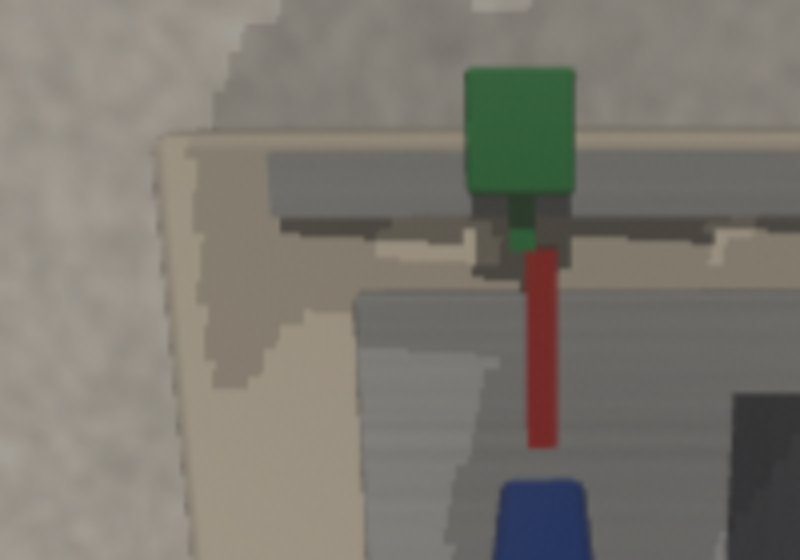

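Run:
```python
from h import *
d=np.array([np.cos(.062),np.sin(.062),0])
def meas(w):
    im=w['pixels'];h=cv2.cvtColor(im,cv2.COLOR_BGR2HSV)
    red=(cv2.inRange(h,(0,110,60),(8,255,255))|cv2.inRange(h,(172,110,60),(180,255,255)))
    g=cv2.inRange(h,(45,70,20),(85,255,255))
    o=[]
    for m in(red,g):
        m[:80]=0;m[220:]=0;m[:,:120]=0;m[:,320:]=0
        k,l,s,c=cv2.connectedComponentsWithStats(m); i=1+np.argmax(s[1:,4]); o.append(l==i)
    ys,xs=np.nonzero(o[0]);r0=ys.min();u=xs[(ys<=r0+3)].mean();A=onz(w,u,r0,.0365)
    ys,xs=np.nonzero(o[1]);r1=ys.max();s=ys>=r1-1;ut=xs[s].mean();B=onz(w,ut,r1,.0365)
    return (u,r0,ut,r1),A,B,d@(A-B)
print(meas(load('w9')))
r=meas(load('w9'));e=r[3]
assert 2<e<6
p=np.array(bot.current_ee_pos())
P=np.array([.6275,.0205,.0455])-.048*d
bot.line_to(P-e*d,max_speed=.02); bot.hold(.4)
print(bot.current_clock(),bot.current_contact_force(),bot.current_opening(),bot.current_ee_pos())
w=snap('wrist','w10');print(meas(w)); snap('scene','scene10');snap('side','side10')
cv2.imwrite('pics/w10z.png',cv2.resize(w['pixels'][80:220,120:320],None,fx=4,fy=4,interpolation=cv2.INTER_CUBIC))
s=load('scene10')['pixels'];t=load('side10')['pixels']
cv2.imwrite('pics/s10z.png',np.hstack([cv2.resize(s[180:260,180:280],None,fx=4,fy=4,interpolation=cv2.INTER_CUBIC),cv2.resize(t[150:230,180:280],None,fx=4,fy=4,interpolation=cv2.INTER_CUBIC)]))
```

```text
((np.float64(254.89285714285714), np.int64(142), np.float64(249.5), np.int64(128)), array([0.57623315, 0.07812905, 0.0365    ]), array([0.57241396, 0.08644885, 0.0365    ]), np.float64(0.003296353682555243))Traceback (most recent call last):
  File "<stdin>", line 16, in <module>
AssertionError
```

Two slips in my script: the bound was in mm, and the mask caught the block instead of the pointer, which the shadow splits off. Nothing moved. Fixing both.

```bash
cat > m.py <<'E'
from h import *
d=np.array([np.cos(.062),np.sin(.062),0])
def meas(w):
    h=cv2.cvtColor(w['pixels'],cv2.COLOR_BGR2HSV)
    red=(cv2.inRange(h,(0,110,60),(8,255,255))|cv2.inRange(h,(172,110,60),(180,255,255)))
    g=cv2.inRange(h,(45,70,20),(85,255,255))
    for m in(red,g): m[:80]=0;m[220:]=0;m[:,:120]=0;m[:,320:]=0
    ys,xs=np.nonzero(red);r0=ys.min();u=xs[ys<=r0+3].mean();A=onz(w,u,r0,.0365)
    ys,xs=np.nonzero(g);r1=ys.max();ut=xs[ys>=r1-1].mean();B=onz(w,ut,r1,.0365)
    return (float(u),int(r0),float(ut),int(r1)),A.round(4),B.round(4),float(d@(A-B))
E
python3 - <<'E'
from m import *
r=meas(load('w9'));print(r);e=r[3];assert .002<e<.006
P=np.array([.6275,.0205,.0455])-.048*d
bot.line_to(P-e*d,max_speed=.02); bot.hold(.4)
print(bot.current_clock(),bot.current_contact_force(),bot.current_opening(),bot.current_ee_pos())
w=snap('wrist','w10');print(meas(w)); snap('scene','scene10');snap('side','side10')
cv2.imwrite('pics/w10z.png',cv2.resize(w['pixels'][80:220,120:320],None,fx=4,fy=4,interpolation=cv2.INTER_CUBIC))
s=load('scene10')['pixels'];t=load('side10')['pixels']
cv2.imwrite('pics/s10z.png',np.hstack([cv2.resize(s[180:260,180:280],None,fx=4,fy=4,interpolation=cv2.INTER_CUBIC),cv2.resize(t[150:230,180:280],None,fx=4,fy=4,interpolation=cv2.INTER_CUBIC)]))
E
```

```text
((254.89285714285714, 142, 249.7, 142), array([0.5762, 0.0781, 0.0365]), array([0.573 , 0.0779, 0.0365]), 0.0032275058712908505)
18.175 [ 7.85567823  0.50660291 -6.69628244] 0.14959037625711732 [0.57700986 0.01723791 0.04548307]
((254.5, 143, 255.0, 141), array([0.5729, 0.0773, 0.0365]), array([0.5731, 0.0785, 0.0365]), -0.0003125245201901751)
```

View pics/w10z.png

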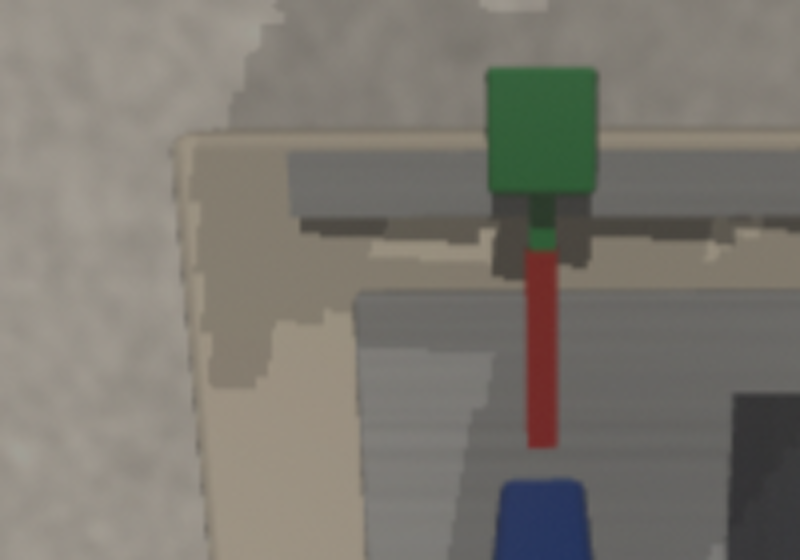

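View pics/s10z.png

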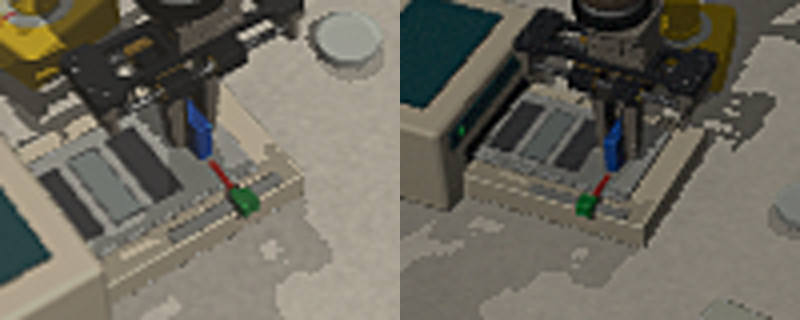

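The red line end (crop 541,252) meets the pointer (542,240), and the other two views agree. One last check for creep and the knob before handing in.

Run:
```python
from m import *
bot.hold(1.0);w=snap('wrist','w11');print(meas(w),bot.current_contact_force(),bot.current_opening(),np.abs(bot.current_joint_vel()).max(),bot.current_clock())
s=snap('scene','scene11')['pixels'];cv2.imwrite('pics/s11z.png',cv2.resize(s[110:170,190:270],None,fx=8,fy=8,interpolation=cv2.INTER_CUBIC))
```

```text
((254.5, 143, 255.0, 141), array([0.5729, 0.0773, 0.0365]), array([0.5731, 0.0785, 0.0365]), -0.00031252361809870675) [ 8.43873415  0.62361951 -7.08109619] 0.15045291251926377 0.0008088276626503087 19.375
```

View pics/s11z.png

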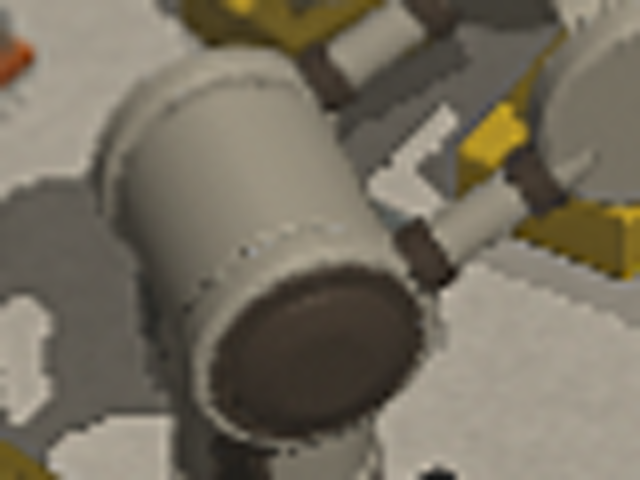

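The arm hides the counter here, but the knob was seen at zero after release (w5) and nothing has touched it since. The tray shows no creep.

```bash
python3 -c "
from workcell import bot
bot.job_done()"
```

```text
the job is handed in; nothing more can be done
```

I turned the grey counter's black knob anticlockwise to its zero stop and released it. Then I gripped the blue handle at 40 N, pulled the tray about 51 mm to the green mark, and handed in at about 19.4 s (limit 43 s) while still holding it.

**Last checks**
- **Tray:** the index line was about 0.3 mm from the mark in the wrist view, unchanged after a 1 s hold. The scene and side views agreed by eye.
- **Grip and mark:** the gripper opening matched the 14 mm handle, with about 8 N of spring pull on the tool. The mark's tip stayed within 1 mm of its first reading.
- **Knob:** the stop was felt at about 0.38 Nm. After release the pointer lined up with the red line and pin.

**What disagreed or was not checked**
- **Handle height:** the wrist views alone gave 67 mm. I used the scene and side views, which gave 76 mm and match the text.
- **Aborted script:** one measuring script stopped on my own unit error before anything moved.
- **Knob at the end:** the arm hid the counter in the final scene picture, so the knob was last seen just after release.
- **Bystanders:** I did not re-measure them, but no contact with them was planned or felt.

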